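# Scoop a fallen vial out from under a bench shelf

## Robot

A 7-joint arm with a two-finger parallel gripper is mounted at the origin on a cart in front of the work surface, level with it; the furniture and walls round the work are solid. World frame = base frame: x ahead of the robot, y to its left, z up, the work surface at z = 0. Lengths are in m, angles in rad, forces in N, time in s.
With the tool pointing down it reaches from about 0.425 to 0.875 m from the base axis. Payload 8.4 kg.
Tool frame: the origin (TCP) lies at the very end of the fingers, on their centre line; the grasp point (between the pads) lies 19 mm behind it; z points along the fingers, y is the direction in which the jaws open and shut (so a half turn about z gives the same grasp; the last joint's range is limited). The gripper opens to 85 mm and grips with 20 to 120 N. Pads are 22 mm wide; open, the fingers measure 114 mm over their backs; the gripper's body (76 mm by 85 mm) begins 54 mm behind the grasp point. The pads swing forward as they close: fully open they stand 13 mm farther back than shut.
Start: joints at [-1.425, 0.333, 0.04, 1.465, -0.013, 1.343, -0.059], TCP at [0.158, 0.631, 0.231] pointing down, gripper open.
Joint ranges: [-2.58, 2.58], [-0.38, 2.09], [-1.3, 1.39], [0.25, 2.4], [-1.5, 4.64], [0.08, 2.09], [-2.65, 2.65]. Speed limits (rad/s): [2.22, 2.22, 2.79, 2.79, 3.14, 3.14, 3.14].

## Interface

Orientations are given as [roll, pitch, yaw] about the fixed x, y, z axes, in that order (R = Rz(yaw) Ry(pitch) Rx(roll)).
In Python, from station import state, snapshot, hand_in gives the robot as it stands.
- The arm moves only by the shell command python3 -m inch 'ROWS'. ROWS is JSON, a list of rows, each an object with "jaw": the closure, from -1 (fully open) to 1 (shut); "offset": the shift along the world's x, y, z in mm, a list of three; "angular": the turn, a rotation vector about the world's x, y, z in rad, a list of three. A call has 1 to 10 rows; each row shifts and turns the pose as measured when the row begins; what a row does not reach is not made up. A row lasts 1/10 s, in which the tool goes at most 50 mm and 8.59 degrees, less where a joint would pass 70% of its speed; a pose out of reach is approached as far as the arm can. A call with a gripper value outside its range is refused whole. The fingers move at their own pace and stop on an object; the grip force is fixed at half the most. Time passes only in rows, so rows that do not move let the fingers close. It gives the time, the measured TCP pose, the force and the opening at its end, in the units of the state.
- state(): the state, without advancing time (a new reading comes with each control period).
- snapshot(name): name is "side" or "top"; returns a dict with "img" (420x560x3 uint8, red, green, blue), "mtx" (3x3 intrinsics, pixels), "k1" (the pictures are not rectified: a ray, as slopes to the right and down, at radius r is drawn at 1 + k1 r^2 times it, then the intrinsics apply), "cam_to_world" (4x4, takes a point from camera to world coordinates). Camera axes: x right, y up, looking along -z (the intrinsics and any distortion apply to the point x, -y, -z); pixel columns grow to the right and rows downward; lengths in m; the calibration is good to about 2 mm. A picture is of the moment at which its call begins. There is no depth.
- hand_in(): hands the job in, once; it reports no verdict.
The state is a dict: "time": time; "joint_positions": joint angles; "qd": joint speeds; "joint_efforts": joint torques, N m; "tool_pos": TCP position; "tcp_rot": TCP orientation; "force": force on the tool from outside, world axes, zero at the start; "wrist_torque": the same for the moment, N m; "opening": finger opening in m.
Only numpy, scipy, OpenCV 4.12 (cv2) and the standard library are available. Lean on these libraries where they do the work, as an engineer would, in place of code of your own. Each camera call takes 0.05 s, during which the arm holds its last target.

## Task

A sample vial has tipped over and rolled under the low shelf. Take the flat scoop by its upright handle, slide its blade under the shelf lip until the lying vial is in the scoop's pan, draw it out, and leave the scoop flat on the bench in front of the shelf, wholly clear of it, with the vial in it. Do not touch the vial with the fingers, and leave the other two things under the shelf where they are.

Things in the scene. Friction and masses are not known exactly. Their poses are not given: they have to be found in the camera images.
- shelf: Low fixed shelf: clear plastic deck on two thin aluminium cheeks (inner faces at y -182 and +182 mm), aluminium front lip. 376 mm wide (y), 80 deep (x). Origin on the bench below the middle of the lip's front face; +x points horizontally into the shelf, +y left along the lip. Open height below lip and deck 60 mm; lip top at 74 mm. Three things lie below it, about 80 to 130 mm apart (centres) along y, in any order.
- shelf_stop (a point): Middle of the front face of the rear stop bar under the shelf, which runs along the whole width 55 mm behind the lip's front face and spans heights 9 to 27 mm; this point is 18 mm above the bench. The scoop's nose passes below the bar, the vial does not. The bench itself ends about 145 to 160 mm in front of the lip, so draw the scoop out no farther than needed.
- scoop: Loose flat steel scoop, 0.11 kg, flat on the bench. Origin on its underside below the middle of its handle; +x forward to the blade edge, z up. Pan 72 mm wide inside, floor 2 mm thick; 15 mm side walls begin 34 mm behind the edge (there they meet the stop bar when the edge is 34 mm past the bar's face) and end at the back wall, front face at x = 31 mm.
- scoop_grip (a point): Where to grip the scoop: centre of its handle, 92 mm above the scoop's underside. The handle is a rectangular black bar, 16 mm thick along the scoop's y (close the fingers along y), 30 mm along the scoop's x, its top 115 mm above the underside. Axes as scoop.
- scoop_edge (a point): Middle of the blade's front edge, at the underside, 112 mm ahead of the handle; blade 78 mm wide. Its nose is a wedge, its top 1.3 mm high at the edge and 4 mm 18 mm behind it, underside 0.7 mm up at the edge. The scoop must slide flat on the bench, pressed lightly, to get under the vial; with the edge about 25 mm past the stop bar's face, the bar has pushed the vial over the nose into the pan.
- vial_center (a point): Centre of the screw-cap sample vial, white with a white cap, 23 mm in diameter and 48 mm long, 20 g, lying on its side under the shelf, roughly parallel to the lip, about 30 to 42 mm behind it, centre about 12 mm above the bench. It rolls. z is the vial's long axis.
- weight_center (a point): Centre of a standing steel calibration weight with a knob, 24 mm in diameter, 30 mm high, under the shelf; must stay there.
- filter_center (a point): Centre of a white syringe filter, a disc with a short stub, 27 mm in diameter, 16 mm high, standing under the shelf; must stay there.

How it is judged:
On the way:
1. the vial is on the scoop's pan while still under the shelf (x of vial_center in the frame of scoop between 0.027 and 0.094 m and y of vial_center in the frame of scoop between -0.04 and 0.04 m and z of vial_center in the frame of scoop below 0.035 m and x of vial_center in the frame of shelf above 0.015 m), for 0.1 s.
At the end, for the whole second after the job is handed in: The scoop lies flat on the bench (within 7 degrees), its front edge in front of the shelf lip, released and at rest, with the vial lying in its pan between the nose and the back wall; the weight and the filter are within 20 mm of where they stood (x of vial_center in the frame of scoop between 0.027 and 0.094 m and y of vial_center in the frame of scoop between -0.04 and 0.04 m and z of vial_center in the frame of scoop below 0.035 m and x of scoop_edge in the frame of shelf below 0 m and angle between scoop's own z axis and vertical below 0.12 rad and height (world z) of scoop_edge between -0.01 and 0.012 m and linear speed of scoop below 0.02 m/s and linear speed of vial below 0.03 m/s and distance of each of weight_center, filter_center from where it was at the start of the episode below 0.02 m); the robot touches nothing.
It fails at once if the fingers touch the vial (contact force between the fingers and vial above 0.5 N).
It fails at once if the weight or the filter under the shelf is displaced by more than 20 mm (distance of any of weight_center, filter_center from where it was at the start of the episode above 0.02 m).
It also fails if it takes over 54 s, if anything falls off the work surface, if the arm or the gripper's body presses on something with over 40 N, if the wrist force passes 120 N, or if a joint passes its speed limit or range.

## Working session

There is one attempt and no reset: what is moved stays moved. The work goes in short steps, Python scripts to look and compute and a shell command to move; the robot and the scene stay as the last step left them, time stands still between calls to the robot, and variables do not carry over. Pictures are saved under pics/ and viewed, and the job is handed in when it is done.

```bash
mkdir -p pics; ls
python3 - <<'E'
from station import state, snapshot
import cv2,numpy as np
s=state();print(s)
for n in("side","top"):
    d=snapshot(n);cv2.imwrite(f"pics/{n}0.png",d["img"][:,:,::-1]);np.savez(f"pics/{n}0.npz",**d)
    print(n,d["mtx"],d["k1"],d["cam_to_world"])
E
```

```text
pics
{'time': 0.0, 'joint_positions': array([-1.42516309,  0.33389116,  0.03987943,  1.46627833, -0.01337228,
        1.34326279, -0.05848526]), 'qd': array([ 0.00146897,  0.00019468, -0.00036652, -0.00034466,  0.00101484,
        0.00064792, -0.00063641]), 'joint_efforts': array([ 4.62220760e-04, -6.58561778e+01,  1.36551194e+00, -4.05552900e+01,
        1.66554807e-02,  1.27712946e-02, -6.28743052e-06]), 'tool_pos': array([0.15748873, 0.63017353, 0.23043064]), 'tcp_rot': array([-3.14002435e+00,  1.35328886e-04,  2.89675789e+00]), 'force': array([ 0.06488246, -0.67219826,  0.29034775]), 'wrist_torque': array([-0.0087446 , -0.04194681,  0.00091803]), 'opening': 0.08545937084164942}
side [[433.65653372   0.         276.02811058]
 [  0.         433.65653372 210.49732054]
 [  0.           0.           1.        ]] 0.007861402598349408 [[ 0.46327739  0.66996439 -0.58010498  0.07331503]
 [-0.88600509  0.33595903 -0.3195724  -0.0951358 ]
 [-0.01921062  0.66202663  0.74923408  0.73240836]
 [ 0.          0.          0.          1.        ]]
top [[398.03628362   0.         280.82638107]
 [  0.         398.03628362 211.57352931]
 [  0.           0.           1.        ]] 0.014663842514797442 [[-0.02483061  0.98214838 -0.18646178  0.35304986]
 [-0.99933464 -0.02937067 -0.02162518  0.15675024]
 [-0.02671564  0.18580075  0.98222419  1.06692584]
 [ 0.          0.          0.          1.        ]]
```

View pics/side0.png

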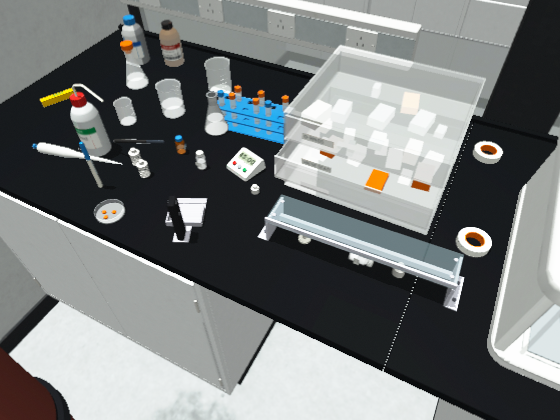

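View pics/top0.png

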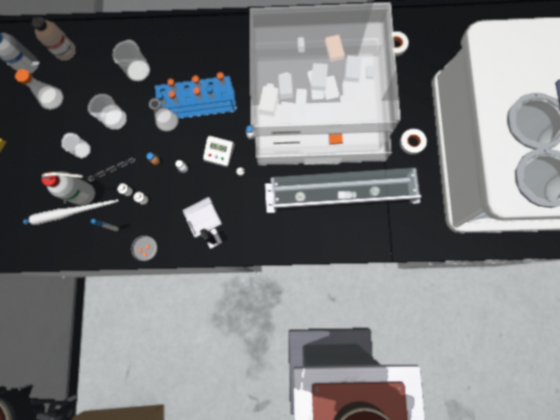

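The top view shows three things under the shelf: filter or weight at about (300,196), the vial at about (347,195), and a third at (375,190). The scoop is at about (205,222), with its handle at (208,236). Next I'll enlarge both views.

```bash
cat > h.py <<'E'
import numpy as np,cv2
def ray(d,px):
    K=d["mtx"];k=float(d["k1"]);T=d["cam_to_world"]
    x=(px[0]-K[0,2])/K[0,0];y=(px[1]-K[1,2])/K[1,1]
    r=rd=np.hypot(x,y)
    for _ in range(20): r=rd/(1+k*r*r)
    s=r/rd if rd else 1
    v=T[:3,:3]@np.array([x*s,-y*s,-1]);return T[:3,3],v
def onz(d,px,z):
    o,v=ray(d,px);return o+v*(z-o[2])/v[2]
def proj(d,p):
    T=d["cam_to_world"];c=T[:3,:3].T@(np.array(p)-T[:3,3])
    x,y=c[0]/-c[2],-c[1]/-c[2];f=1+float(d["k1"])*(x*x+y*y)
    K=d["mtx"];return K[0,0]*x*f+K[0,2],K[1,1]*y*f+K[1,2]
def tri(d1,p1,d2,p2):
    A=np.zeros((3,3));b=np.zeros(3)
    rs=[ray(d1,p1),ray(d2,p2)]
    for o,v in rs:
        v=v/np.linalg.norm(v);P=np.eye(3)-np.outer(v,v);A+=P;b+=P@o
    x=np.linalg.solve(A,b)
    return x,[np.linalg.norm(np.cross(x-o,v/np.linalg.norm(v))) for o,v in rs]
E
python3 - <<'E'
import cv2
s=cv2.imread("pics/side0.png");t=cv2.imread("pics/top0.png")
def z(i,x0,y0,w,h,n,k):
    cv2.imwrite(f"pics/{n}.png",cv2.resize(i[y0:y0+h,x0:x0+w],None,fx=k,fy=k,interpolation=cv2.INTER_CUBIC))
z(t,260,160,170,60,"zt_shelf",4.5)
z(t,175,190,60,65,"zt_scoop",8)
z(s,250,190,220,120,"zs_shelf",3.5)
z(s,155,190,60,60,"zs_scoop",8)
E
```

```text
(no output)
```

View pics/zt_shelf.png

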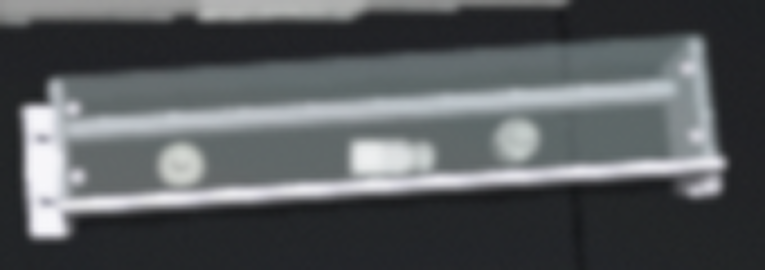

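View pics/zt_scoop.png

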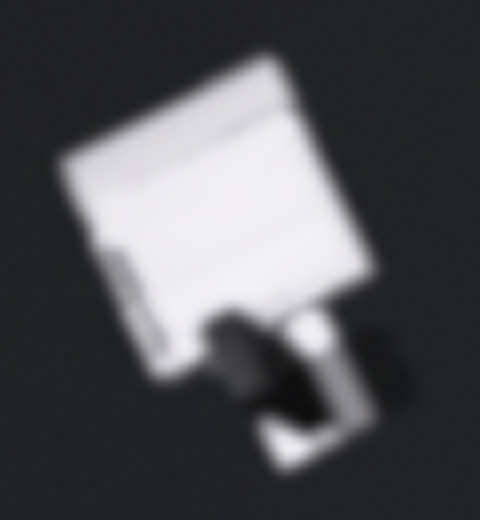

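View pics/zs_shelf.png

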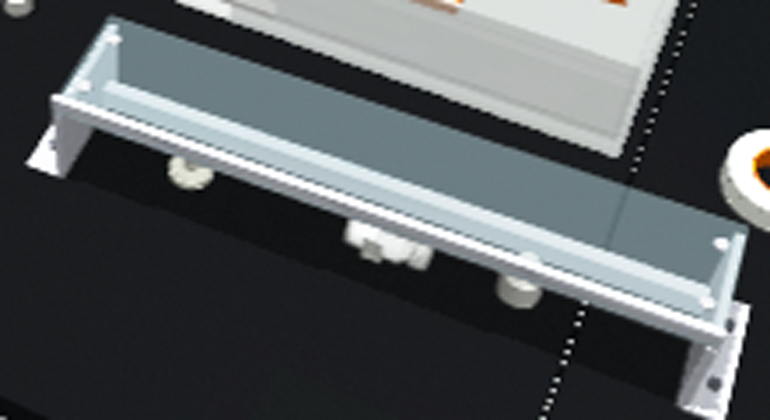

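View pics/zs_scoop.png

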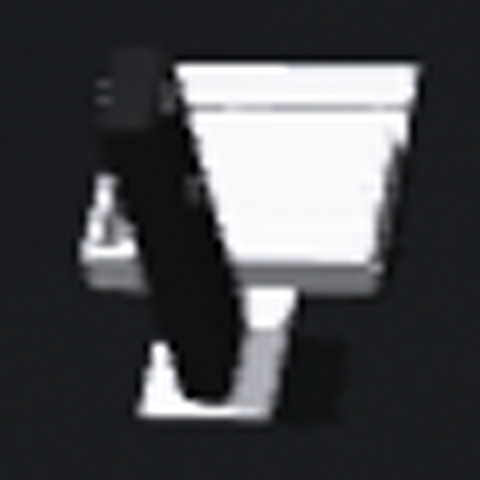

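Run:
```python
import numpy as np
from h import *
np.set_printoptions(precision=4,suppress=True)
t=dict(np.load("pics/top0.npz"));s=dict(np.load("pics/side0.npz"))
T=lambda x,y,x0,y0,k:((x+.5)/k-.5+x0,(y+.5)/k-.5+y0)
a=[T(60,160,175,190,8),T(272,52,175,190,8)]
b=[T(178,63,155,190,8),T(420,63,155,190,8)]
for n,d,c in(("t",t,a),("s",s,b)):
    p=[onz(d,q,.001) for q in c];e=p[0]-p[1];f=np.array([e[1],-e[0]])/np.hypot(*e[:2])
    if f[0]<0:f=-f
    m=(p[0]+p[1])/2;print(n,*p,np.linalg.norm(e),"mid",m,"yaw",np.arctan2(f[1],f[0]),"handle",m[:2]-f*.112)
a=[T(68,208,260,160,4.5),T(722,163,260,160,4.5)]
b=[T(54,98,250,190,3.5),T(722,332,250,190,3.5)]
for n,d,c in(("t",t,a),("s",s,b)):
    p=[onz(d,q,.074) for q in c];e=p[0]-p[1];f=np.array([e[1],-e[0]])/np.hypot(*e[:2])
    if f[0]<0:f=-f
    print("shelf",n,*p,np.linalg.norm(e),"mid",(p[0]+p[1])/2,"yaw",np.arctan2(f[1],f[0]))
for q in [(350,158),(433,157),(392,157),(181,165),(516,140)]:print("thing",onz(t,T(*q,260,160,4.5),.012))
print("vial tri", tri(t,T(392,157,260,160,4.5),s,T(390,242,250,190,3.5)))
```

```text
t [0.5691 0.4512 0.001 ] [0.6049 0.3785 0.001 ] 0.08100729792605771 mid [0.587  0.4148 0.001 ] yaw 0.4574588395666411 handle [0.4865 0.3654]
s [0.5721 0.4419 0.001 ] [0.6037 0.3788 0.001 ] 0.07063648838064934 mid [0.5879 0.4104 0.001 ] yaw 0.46388066942463707 handle [0.4877 0.3602]
shelf t [0.5569 0.1938 0.074 ] [ 0.5715 -0.1746  0.074 ] 0.3686980864327622 mid [0.5642 0.0096 0.074 ] yaw 0.03971512727978915
shelf s [0.5564 0.1964 0.074 ] [ 0.5712 -0.1743  0.074 ] 0.3710730431106967 mid [0.5638 0.0111 0.074 ] yaw 0.0398482524296724
thing [0.5952 0.0256 0.012 ]
thing [ 0.5942 -0.0241  0.012 ]
thing [0.595  0.0004 0.012 ]
thing [0.594  0.1273 0.012 ]
thing [ 0.6031 -0.0743  0.012 ]
vial tri (array([ 0.5959, -0.0001,  0.008 ]), [np.float64(4.27571822066605e-05), np.float64(4.2757182206702685e-05)])
```

Run:
```python
import numpy as np
from h import *
t=dict(np.load("pics/top0.npz"));s=dict(np.load("pics/side0.npz"))
for n,d,x0,y0 in(("top",t,175,190),("side",s,155,190)):
    i=d["img"][y0:y0+65,x0:x0+60,::-1].copy();i=cv2.resize(i,None,fx=8,fy=8,interpolation=cv2.INTER_CUBIC)
    i=np.clip(i.astype(float)*2,0,255).astype(np.uint8)
    h=np.array([.4865,.365]);f=np.array([np.cos(.458),np.sin(.458)]);l=np.array([-f[1],f[0]])
    for z in(.115,.03):
        c=[h+a*f*.015+b*l*.008 for a,b in((1,1),(1,-1),(-1,-1),(-1,1))]
        q=np.array([[(v+.5-o)*8-.5 for v,o in zip(proj(d,(*p,z)),(x0,y0))] for p in c]).astype(int)
        cv2.polylines(i,[q],True,(0,0,255),1)
    cv2.imwrite(f"pics/hc_{n}.png",i)
a=cv2.imread("pics/hc_top.png");b=cv2.imread("pics/hc_side.png");cv2.imwrite("pics/hc.png",cv2.resize(np.hstack([a,b]),(792,429)))
```

```text
(no output)
```

View pics/hc.png

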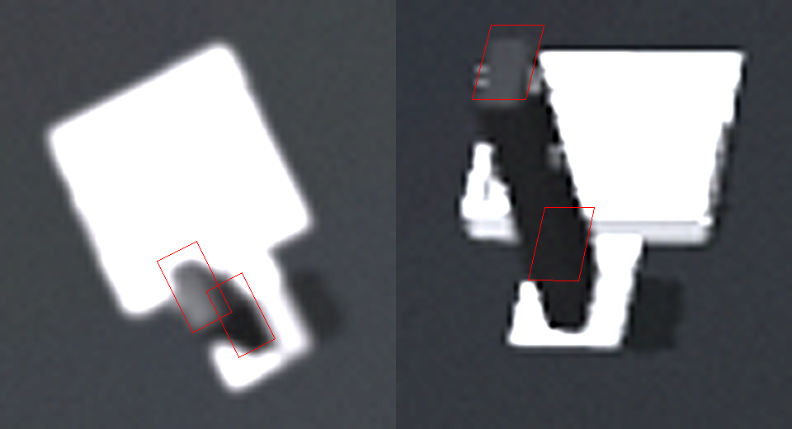

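```bash
python3 -m inch '[{"jaw":-1,"offset":[36,-29,0],"angular":[0,0,0.14]},{"jaw":-1,"offset":[36,-29,0],"angular":[0,0,0.14]},{"jaw":-1,"offset":[36,-29,0],"angular":[0,0,0.14]},{"jaw":-1,"offset":[36,-29,0],"angular":[0,0,0.14]},{"jaw":-1,"offset":[36,-29,0],"angular":[0,0,0.14]}]'
```

```text
time: 0.6
tool_pos: [0.3315, 0.4848, 0.2271]
tcp_rot: [-3.137, -0.005, -2.657]
force: [0.2, 0.6, 0.2]
opening: 0.0853
```

The drawn handle box falls on the handle in both pictures: the grey top is at about (196,290) in the top enlargement and (510,67) in the side one. So the scoop pose holds to within about 2 mm.

```bash
python3 -m inch '[{"jaw":-1,"offset":[38,-30,0],"angular":[0,0,-0.027]},{"jaw":-1,"offset":[38,-30,0],"angular":[0,0,0]},{"jaw":-1,"offset":[38,-30,0],"angular":[0,0,0]},{"jaw":-1,"offset":[38,-30,0],"angular":[0,0,0]},{"jaw":-1,"offset":[0,0,0],"angular":[0,0,0]}]'
python3 - <<'E'
from station import state
s=state();print(s["tool_pos"],s["tcp_rot"],s["joint_positions"])
E
```

```text
time: 1.1
tool_pos: [0.4928, 0.3521, 0.2259]
tcp_rot: [-3.134, -0.006, -2.688]
force: [0.1, -0.5, 0.4]
opening: 0.0857
[0.49276588 0.3521291  0.22591334] [-3.13352622 -0.00631514 -2.68774588] [-0.86171016  0.25143208  0.19794722  1.58797761 -0.0438461   1.31503369
  1.36629555]
```

```bash
cat >> h.py <<'E'
from scipy.spatial.transform import Rotation as Ro
def rv(cur,des): # rotation vector from cur rpy to des rpy
    return (Ro.from_euler('xyz',des)*Ro.from_euler('xyz',cur).inv()).as_rotvec()
E
python3 - <<'E'
from h import *
print(rv([-3.1335,-.0063,-2.6877],[np.pi,0,-2.684]))
E
```

```text
[ 0.01003945 -0.00209516  0.00367448]
```

```bash
python3 -m inch '[{"jaw":-1,"offset":[-7,12.5,-20],"angular":[0.010,-0.002,0.004]},{"jaw":-1,"offset":[0,0,-30],"angular":[0,0,0]},{"jaw":-1,"offset":[0,0,-30],"angular":[0,0,0]},{"jaw":-1,"offset":[0,0,0],"angular":[0,0,0]}]'
python3 - <<'E'
from station import state,snapshot
import cv2
from h import *
s=state();print(s["tool_pos"],rv(s["tcp_rot"],[np.pi,0,-2.684]))
d=snapshot("top");e=snapshot("side")
a=cv2.resize(d["img"][175:265,155:255,::-1],None,fx=4,fy=4,interpolation=2)
b=cv2.resize(e["img"][150:240,130:230,::-1],None,fx=4,fy=4,interpolation=2)
cv2.imwrite("pics/g1.png",np.hstack([a,b]))
E
```

```text
time: 1.5
tool_pos: [0.4871, 0.3624, 0.1433]
tcp_rot: [-3.141, 0.0, -2.69]
force: [-0.8, 0.1, -0.0]
opening: 0.0855
[0.48709384 0.36241335 0.14327684] [6.65447846e-05 1.96354913e-04 5.79284602e-03]
```

View pics/g1.png

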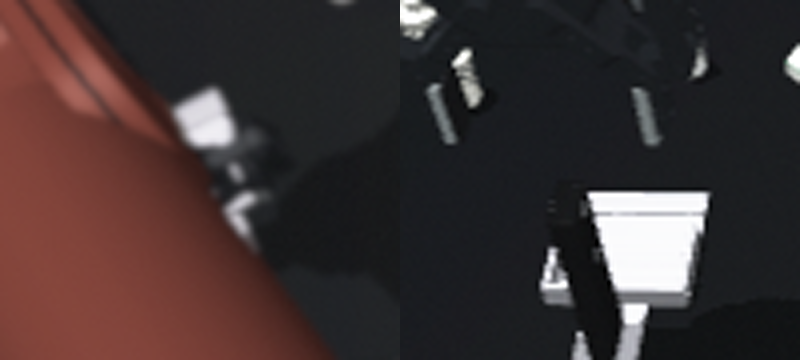

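The side picture shows the open pads at about (442,115) and (646,117), astride the handle top at (568,205). Next is the descent.

```bash
python3 -m inch '[{"jaw":-1,"offset":[-0.6,1.6,-24],"angular":[0,0,0.006]},{"jaw":-1,"offset":[0,0,-24],"angular":[0,0,0]},{"jaw":-1,"offset":[0,0,-20],"angular":[0,0,0]},{"jaw":-1,"offset":[0,0,0],"angular":[0,0,0]}]'
python3 - <<'E'
from station import state
from h import *
s=state();print(s["tool_pos"],rv(s["tcp_rot"],[np.pi,0,-2.684]),s["force"])
E
```

```text
time: 2.0
tool_pos: [0.4922, 0.3693, 0.087]
tcp_rot: [3.137, 0.018, -2.683]
force: [-0.0, 0.2, -0.1]
opening: 0.0856
[0.49221192 0.36931753 0.08695474] [-0.01228585  0.013741   -0.00083177] [-0.01416423  0.15792674 -0.11732718]
```

```bash
python3 -m inch '[{"jaw":-1,"offset":[0,0,0],"angular":[0,0,0]},{"jaw":-1,"offset":[0,0,0],"angular":[0,0,0]}]'
python3 - <<'E'
from station import state
from h import *
s=state();print(s["tool_pos"],rv(s["tcp_rot"],[np.pi,0,-2.684]),s["force"],s["qd"],s["joint_positions"])
E
```

```text
time: 2.2
tool_pos: [0.4938, 0.3707, 0.0908]
tcp_rot: [3.135, 0.022, -2.683]
force: [-0.8, -0.1, 0.7]
opening: 0.0856
[0.49376141 0.37070908 0.09084639] [-0.01517249  0.01689995 -0.00079729] [-0.83646858 -0.08753571  0.70721974] [-0.0029731  -0.01666882  0.00261709 -0.02766087  0.00093648  0.01240826
 -0.00195078] [-0.859018    0.36208423  0.17539608  1.73582366 -0.07325273  1.0272258
  1.37092261]
```

Run:
```python
from station import state,snapshot
import cv2
from h import *
s=state();print(s["joint_efforts"])
d=snapshot("top");e=snapshot("side")
cv2.imwrite("pics/t2.png",d["img"][:,:,::-1])
cv2.imwrite("pics/s2.png",e["img"][:,:,::-1])
s=state();print(s["tool_pos"],rv(s["tcp_rot"],[np.pi,0,-2.684]),s["force"],s["qd"])
```

```text
[ 1.52934529e-02 -6.19701576e+01  3.39271009e+00 -3.58518040e+01
  2.36198211e-03 -1.85463368e-01  4.01778758e-03]
[0.49396661 0.3708095  0.090896  ] [-0.01561399  0.01743535 -0.0007609 ] [ 0.07135468  0.2638246  -0.37598626] [-0.00045711  0.00520578 -0.00242656  0.01135917 -0.0005725  -0.00594224
 -0.00066437]
```

View pics/t2.png

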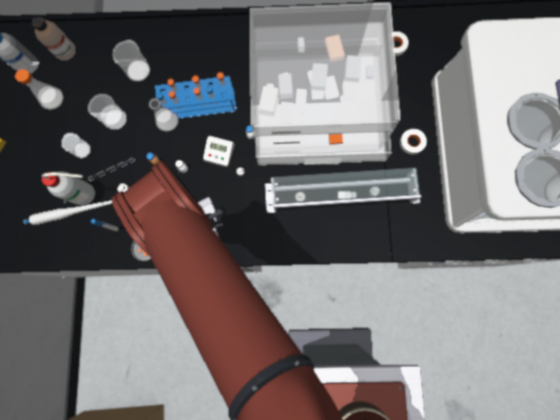

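View pics/s2.png

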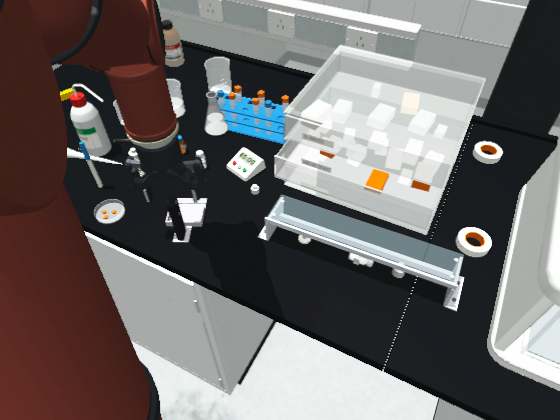

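Run:
```python
import cv2
from h import *
s=dict(np.load("pics/side0.npz"))
for p in [(.494,.371,.09),(.494,.371,.104),(.4865,.365,.115)]: print(proj(s,p))
i=cv2.imread("pics/s2.png")[110:250,110:230]
i=np.clip(i.astype(float)*2,0,255).astype(np.uint8)
cv2.imwrite("pics/s2z.png",cv2.resize(i,None,fx=4.2,fy=4.2,interpolation=2))
```

```text
(np.float64(173.92608551023), np.float64(203.9696610818401))
(np.float64(172.54962593305495), np.float64(199.23532158336536))
(np.float64(171.61363050883523), np.float64(198.9193040990357))
```

View pics/s2z.png

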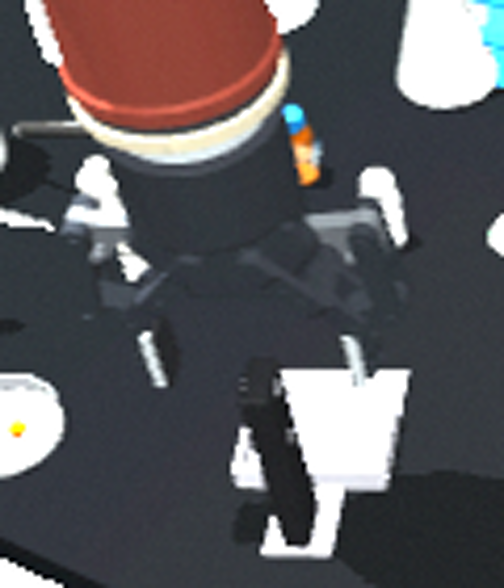

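Nothing is touching. The pads, at about (148,199) and (196,198) in the full side picture, straddle the handle top at (172,200). I'll correct the drift and lower the rest.

```bash
python3 -m inch '[{"jaw":-1,"offset":[-7,-5.5,-6],"angular":[-0.015,0.017,0]},{"jaw":-1,"offset":[0,0,0],"angular":[0,0,0]}]'
python3 - <<'E'
from station import state
from h import *
s=state();print(s["tool_pos"],rv(s["tcp_rot"],[np.pi,0,-2.684]),s["force"])
E
```

```text
time: 2.5
tool_pos: [0.4868, 0.3652, 0.0859]
tcp_rot: [3.141, 0.001, -2.683]
force: [0.4, -0.4, -0.0]
opening: 0.0854
[0.48683091 0.36522738 0.08594486] [-0.00065968  0.00026411 -0.00074935] [ 0.391338   -0.3945178  -0.01773949]
```

```bash
python3 -m inch '[{"jaw":-1,"offset":[0,0,-6],"angular":[0,0,0]},{"jaw":-1,"offset":[-0.5,-0.5,-5],"angular":[0,0,0]},{"jaw":-1,"offset":[0,0,0],"angular":[0,0,0]}]'
python3 - <<'E'
from station import state
from h import *
s=state();print(s["tool_pos"],rv(s["tcp_rot"],[np.pi,0,-2.684]),s["force"])
E
```

```text
time: 2.8
tool_pos: [0.4862, 0.3646, 0.074]
tcp_rot: [3.141, 0.0, -2.683]
force: [0.2, -0.3, -1.0]
opening: 0.0855
[0.48620481 0.36460196 0.0740272 ] [-0.00055092  0.00016617 -0.00074381] [ 0.19026932 -0.32607266 -1.04448814]
```

Slow moves track well. Now closing.

```bash
python3 -m inch '[{"jaw":0.3,"offset":[0,0,0],"angular":[0,0,0]},{"jaw":0.6,"offset":[0,0,0],"angular":[0,0,0]},{"jaw":1,"offset":[0,0,0],"angular":[0,0,0]},{"jaw":1,"offset":[0,0,0],"angular":[0,0,0]},{"jaw":1,"offset":[0,0,0],"angular":[0,0,0]},{"jaw":1,"offset":[0,0,0],"angular":[0,0,0]}]'
python3 - <<'E'
from station import state
from h import *
s=state();print(s["tool_pos"],rv(s["tcp_rot"],[np.pi,0,-2.684]),s["force"])
E
```

```text
time: 3.4
tool_pos: [0.4861, 0.3646, 0.0738]
tcp_rot: [3.141, 0.0, -2.683]
force: [0.2, -0.9, -0.7]
opening: 0.0155
[0.48614476 0.36458901 0.07382773] [-0.00031609 -0.00012829 -0.00071053] [ 0.20734075 -0.88278236 -0.70766688]
```

```bash
python3 -m inch '[{"jaw":1,"offset":[0,0,8],"angular":[0,0,0]},{"jaw":1,"offset":[-4,0,12],"angular":[0,0,0]},{"jaw":1,"offset":[-8,-8,12],"angular":[0,0,-0.05]},{"jaw":1,"offset":[-8,-14,0],"angular":[0,0,-0.07]},{"jaw":1,"offset":[-8,-20,0],"angular":[0,0,-0.07]},{"jaw":1,"offset":[-8,-25,0],"angular":[0,0,-0.07]},{"jaw":1,"offset":[-4,-25,0],"angular":[0,0,-0.07]},{"jaw":1,"offset":[-4,-25,0],"angular":[0,0,-0.07]},{"jaw":1,"offset":[0,-15,0],"angular":[0,0,-0.02]},{"jaw":1,"offset":[0,0,0],"angular":[0,0,0]}]'
python3 - <<'E'
from station import state,snapshot
from h import *
s=state();print(s["tool_pos"],rv(s["tcp_rot"],[np.pi,0,-3.1016]),s["force"],s["qd"])
cv2.imwrite("pics/s3.png",snapshot("side")["img"][:,:,::-1])
E
```

```text
time: 4.4
tool_pos: [0.4397, 0.2308, 0.1157]
tcp_rot: [3.135, 0.006, -3.116]
force: [-0.1, -0.9, -1.6]
opening: 0.0152
[0.43970582 0.23082026 0.11572968] [-0.00700515  0.00530919  0.0148082 ] [-0.05134137 -0.8591333  -1.60458217] [-0.00660467 -0.00891441 -0.02737789 -0.01470665 -0.01103083  0.00231565
 -0.00978914]
```

View pics/s3.png

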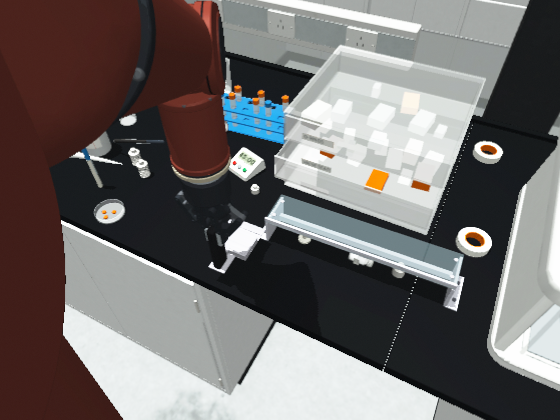

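The side picture shows the scoop held level at about (240,240), just left of the shelf's left foot. I'll go along the front with a few mm of clearance.

```bash
python3 -m inch '[{"jaw":1,"offset":[-4,-8,-5],"angular":[-0.007,0.005,0.015]},{"jaw":1,"offset":[0,-20,0],"angular":[0,0,0]},{"jaw":1,"offset":[0,-25,0],"angular":[0,0,0]},{"jaw":1,"offset":[0,-28,0],"angular":[0,0,0]},{"jaw":1,"offset":[0,-28,0],"angular":[0,0,0]},{"jaw":1,"offset":[0,-28,0],"angular":[0,0,0]},{"jaw":1,"offset":[0,-25,0],"angular":[0,0,0]},{"jaw":1,"offset":[0,-20,0],"angular":[0,0,0]},{"jaw":1,"offset":[0,-12,0],"angular":[0,0,0]},{"jaw":1,"offset":[0,0,0],"angular":[0,0,0]}]'
python3 - <<'E'
from station import state
from h import *
s=state();print(s["tool_pos"],rv(s["tcp_rot"],[np.pi,0,-3.1016]),s["force"],s["joint_positions"])
E
```

```text
time: 5.45
tool_pos: [0.4344, 0.039, 0.1089]
tcp_rot: [-3.139, -0.002, -3.067]
force: [0.5, 0.3, -1.0]
opening: 0.0151
[0.43436148 0.03901722 0.10894171] [ 0.00237999 -0.00204437 -0.03416073] [ 0.45959772  0.34663639 -1.03065382] [-0.63744437 -0.00957991  0.44698327  2.12726831  0.00717297  1.02539879
  1.45073722]
```

```bash
python3 -m inch '[{"jaw":1,"offset":[3,-15,-5],"angular":[0.002,-0.002,-0.017]},{"jaw":1,"offset":[3,-20,-5],"angular":[0,0,-0.017]},{"jaw":1,"offset":[1,-9,-7],"angular":[0,0,0]},{"jaw":1,"offset":[0,0,-7],"angular":[0,0,0]},{"jaw":1,"offset":[0,0,-5],"angular":[0,0,0]},{"jaw":1,"offset":[0,0,0],"angular":[0,0,0]}]'
python3 - <<'E'
from station import state,snapshot
from h import *
d=snapshot("top");e=snapshot("side")
s=state();print(s["tool_pos"],rv(s["tcp_rot"],[np.pi,0,-3.1016]),s["force"],s["joint_positions"])
np.savez("pics/top4.npz",**d)
a=cv2.resize(d["img"][160:270,260:420,::-1],None,fx=4,fy=4,interpolation=2);cv2.imwrite("pics/t4.png",a)
b=cv2.resize(e["img"][190:310,230:420,::-1],None,fx=4,fy=4,interpolation=2);cv2.imwrite("pics/s4.png",b)
E
```

```text
time: 6.05
tool_pos: [0.4422, -0.003, 0.0769]
tcp_rot: [-3.141, -0.0, -3.096]
force: [-0.1, -0.3, -0.6]
opening: 0.0152
[ 0.44259405 -0.00295438  0.07758524] [ 0.00025214  0.00045782 -0.00595363] [ 0.06056233  0.45468913 -1.69151697] [-0.58044273  0.05132768  0.50366067  2.14873005 -0.03014546  0.94767694
  1.55698845]
```

View pics/t4.png

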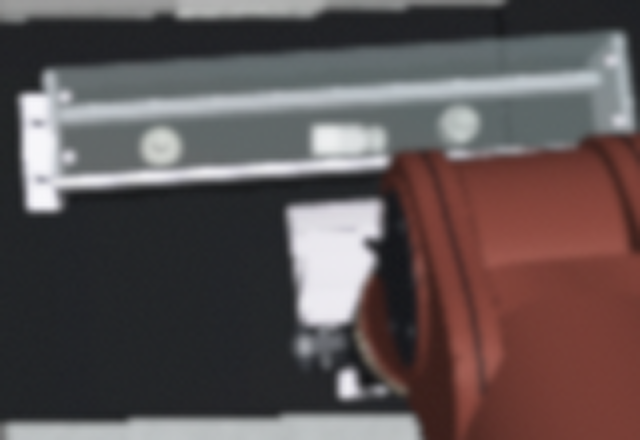

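View pics/s4.png

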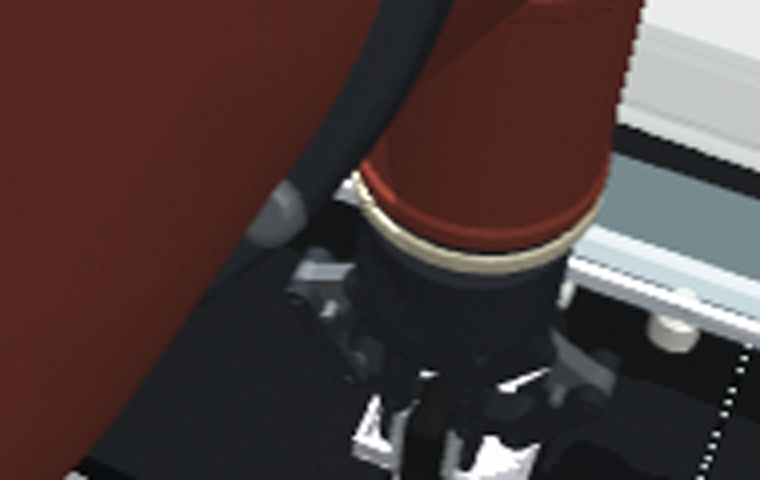

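The top view shows the scoop's front-left corner at about (288,206) in the crop. The vial spans about (312..384,140), and the arm hides the right half. I'll check the alignment from the left corner.

Run:
```python
from h import *
d=dict(np.load("pics/top4.npz"))
T=lambda x,y:((x+.5)/4-.5+260,(y+.5)/4-.5+160)
f=np.array([np.cos(.04),np.sin(.04)]);l=np.array([-f[1],f[0]])
c=onz(d,T(287,204),.005);print("corner",c,"edge mid",c[:2]-l*.039)
for q in((311,140),(385,138)):print("vial",onz(d,T(*q),.0115))
print("bench front",[onz(d,T(x,y),0) for x,y in((150,418),(300,415))])
```

```text
corner [0.5531624  0.04321932 0.005     ] edge mid [0.55472199 0.00425052]
vial [0.59555699 0.02558806 0.0115    ]
vial [ 0.59538365 -0.02432128  0.0115    ]
bench front [array([0.41213347, 0.14043995, 0.        ]), array([0.41152362, 0.04102069, 0.        ])]
```

```bash
python3 -m inch '[{"jaw":1,"offset":[0,-3,-2],"angular":[0,0,-0.006]},{"jaw":1,"offset":[0,0,-2],"angular":[0,0,0]},{"jaw":1,"offset":[0,0,-1],"angular":[0,0,0]},{"jaw":1,"offset":[0,0,0],"angular":[0,0,0]}]'
python3 - <<'E'
from station import state
from h import *
s=state();print(s["tool_pos"],rv(s["tcp_rot"],[np.pi,0,-3.1016]),s["force"],s["wrist_torque"])
E
```

```text
time: 6.55
tool_pos: [0.4435, -0.0049, 0.0737]
tcp_rot: [3.141, 0.002, -3.1]
force: [-0.2, 0.4, -0.4]
opening: 0.0152
[ 0.443492   -0.0049393   0.07366198] [-0.00093746  0.00217773 -0.00125342] [-0.17825339  0.35238823 -0.41116845] [-0.05590863  0.05635716  0.05372745]
```

```bash
python3 -m inch '[{"jaw":1,"offset":[0,0,-1.5],"angular":[-0.001,0.002,-0.001]},{"jaw":1,"offset":[0,0,-1],"angular":[0,0,0]}]'
python3 - <<'E'
from station import state
from h import *
s=state();print(s["tool_pos"],rv(s["tcp_rot"],[np.pi,0,-3.1016]),s["force"],s["wrist_torque"])
E
```

```text
time: 6.75
tool_pos: [0.4443, -0.0042, 0.0733]
tcp_rot: [3.14, 0.001, -3.101]
force: [-9.2, -1.9, 19.4]
opening: 0.0154
[ 0.44425949 -0.00422094  0.07332763] [-0.00157119  0.00075244 -0.00082636] [-9.22710391 -1.93175485 19.38572193] [-0.80538121  2.15801979  0.00843374]
```

```bash
python3 -m inch '[{"jaw":1,"offset":[5,0.2,0],"angular":[-0.001,0.001,0]},{"jaw":1,"offset":[6,0.2,-0.2],"angular":[0,0,0]},{"jaw":1,"offset":[6,0.2,-0.2],"angular":[0,0,0]}]'
python3 - <<'E'
from station import state
from h import *
s=state();print(s["tool_pos"],rv(s["tcp_rot"],[np.pi,0,-3.1016]),s["force"],s["wrist_torque"])
E
```

```text
time: 7.05
tool_pos: [0.4617, -0.0032, 0.0734]
tcp_rot: [3.14, -0.0, -3.1]
force: [-6.4, 1.6, 8.9]
opening: 0.0154
[ 0.46165827 -0.00321604  0.0734394 ] [-0.00167368 -0.00011452 -0.00114823] [-6.38528276  1.55339061  8.94450258] [-0.12121891  1.29694388 -0.10723874]
```

```bash
python3 -m inch '[{"jaw":1,"offset":[5,0.2,-0.2],"angular":[-0.001,0,0]},{"jaw":1,"offset":[5,0.2,-0.2],"angular":[0,0,0]},{"jaw":1,"offset":[5,0.2,-0.2],"angular":[0,0,0]},{"jaw":1,"offset":[5,0.2,-0.2],"angular":[0,0,0]},{"jaw":1,"offset":[5,0.2,-0.2],"angular":[0,0,0]}]'
python3 - <<'E'
from station import state,snapshot
from h import *
s=state();print(s["tool_pos"],rv(s["tcp_rot"],[np.pi,0,-3.1016]),s["force"],s["wrist_torque"])
d=snapshot("top");cv2.imwrite("pics/t5.png",cv2.resize(d["img"][160:270,260:420,::-1],None,fx=4,fy=4,interpolation=2))
E
```

```text
time: 7.55
tool_pos: [0.4858, -0.0011, 0.0736]
tcp_rot: [3.139, -0.009, -3.1]
force: [-10.1, 2.2, 14.1]
opening: 0.0153
[ 0.48576956 -0.00107764  0.07359901] [-0.00258865 -0.00909588 -0.00125235] [-10.1396962    2.20706127  14.07994188] [ 0.1217359   1.54807031 -0.04086791]
```

View pics/t5.png

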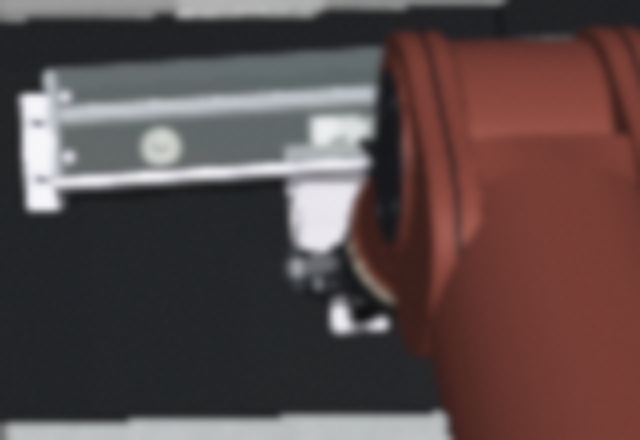

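The scoop's edge, at crop row 146, has just reached the vial at rows 115–147. The vial's left end (312) sits well inside the scoop's left side (287). I'll push on.

```bash
python3 -m inch '[{"jaw":1,"offset":[5,0.1,-0.1],"angular":[-0.002,-0.006,0]},{"jaw":1,"offset":[5,0.1,-0.2],"angular":[0,-0.001,0]},{"jaw":1,"offset":[5,0.1,-0.2],"angular":[0,-0.001,0]},{"jaw":1,"offset":[5,0.1,-0.2],"angular":[0,-0.001,0]},{"jaw":1,"offset":[5,0.1,-0.2],"angular":[0,-0.001,0]}]'
python3 - <<'E'
from station import state,snapshot
from h import *
s=state();print(s["tool_pos"],rv(s["tcp_rot"],[np.pi,0,-3.1016]),s["force"],s["wrist_torque"])
d=snapshot("top");cv2.imwrite("pics/t6.png",cv2.resize(d["img"][160:270,260:420,::-1],None,fx=4,fy=4,interpolation=2))
E
```

```text
time: 8.1
tool_pos: [0.4925, -0.0004, 0.0737]
tcp_rot: [3.135, -0.045, -3.1]
force: [-29.8, 1.5, 31.9]
opening: 0.0153
[ 4.92512657e-01 -3.54671050e-04  7.37284130e-02] [-0.00483863 -0.04546187 -0.00180643] [-29.77171948   1.5426209   31.91078332] [-0.08631179  5.66829268  0.09012456]
```

View pics/t6.png

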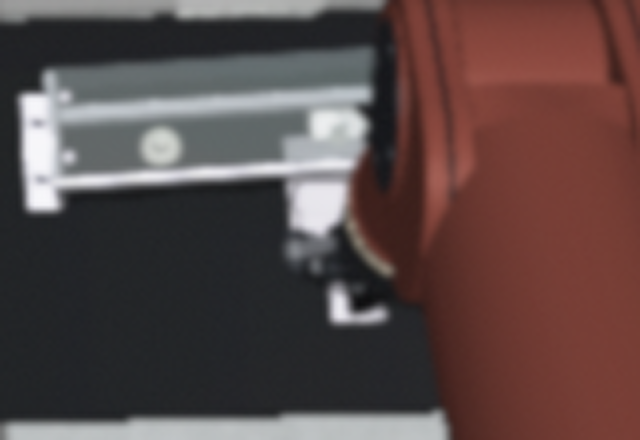

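The push has met resistance: the x force is −30 N and the tool has pitched nose-down by 0.045 rad. The vial is now squeezed between the nose and the bar. I'll relieve it, level the scoop, then push with a nose-up bias and less downward pressure.

```bash
python3 -m inch '[{"jaw":1,"offset":[-3,0,0.3],"angular":[-0.004,-0.03,-0.002]},{"jaw":1,"offset":[-1,0,0.2],"angular":[0,-0.02,0]},{"jaw":1,"offset":[0,0,0],"angular":[0,0,0]}]'
python3 - <<'E'
from station import state,snapshot
from h import *
s=state();print(s["tool_pos"],rv(s["tcp_rot"],[np.pi,0,-3.1016]),s["force"],s["wrist_torque"])
E
```

```text
time: 8.45
tool_pos: [0.4872, -0.0005, 0.0734]
tcp_rot: [3.141, 0.001, -3.102]
force: [-1.5, -0.2, 3.9]
opening: 0.0152
[ 4.87165761e-01 -4.56009823e-04  7.34298022e-02] [-0.00053161  0.00087964  0.0003201 ] [-1.45925589 -0.23014436  3.9006904 ] [-0.20488381  0.7439172  -0.06627571]
```

```bash
python3 -m inch '[{"jaw":1,"offset":[4,0.1,0],"angular":[0,-0.01,0]},{"jaw":1,"offset":[4,0.1,0],"angular":[0,-0.015,0]},{"jaw":1,"offset":[4,0.1,0],"angular":[0,-0.02,0]}]'
python3 - <<'E'
from station import state,snapshot
from h import *
s=state();print(s["tool_pos"],rv(s["tcp_rot"],[np.pi,0,-3.1016]),s["force"],s["wrist_torque"])
E
```

```text
time: 8.75
tool_pos: [0.4937, -0.0004, 0.0726]
tcp_rot: [-3.141, 0.032, -3.102]
force: [-35.2, -1.4, 37.7]
opening: 0.0152
[ 4.93702165e-01 -3.99748629e-04  7.25743592e-02] [-0.00091327  0.03188826  0.00058674] [-35.16446442  -1.39478157  37.72630875] [-0.29930355  7.05681619 -0.09920645]
```

Fx/Fz has stayed at 0.7–0.9 the whole time, so most of the resistance is bench friction from pressing too hard. I'll level again and push with a slight lift bias.

```bash
python3 -m inch '[{"jaw":1,"offset":[-1,0,0.8],"angular":[-0.001,0.03,0]},{"jaw":1,"offset":[0,0,0.1],"angular":[0,0.003,0]}]'
python3 - <<'E'
from station import state,snapshot
from h import *
s=state();print(s["tool_pos"],rv(s["tcp_rot"],[np.pi,0,-3.1016]),s["force"],s["wrist_torque"])
E
python3 -m inch '[{"jaw":1,"offset":[3,0.1,0.3],"angular":[0,0,0]}]'
python3 - <<'E'
from station import state,snapshot
from h import *
s=state();print(s["tool_pos"],rv(s["tcp_rot"],[np.pi,0,-3.1016]),s["force"],s["wrist_torque"])
E
```

```text
time: 8.95
tool_pos: [0.4947, -0.0002, 0.0746]
tcp_rot: [3.141, 0.002, -3.102]
force: [-5.3, 0.3, 5.5]
opening: 0.0156
[ 4.94679254e-01 -2.02476350e-04  7.46122541e-02] [-0.00080569  0.00232958  0.00050514] [-5.30995113  0.28597937  5.54523629] [ 0.09963742  1.06643159 -0.0125196 ]
time: 9.05
tool_pos: [0.4964, -0.0001, 0.0748]
tcp_rot: [3.141, -0.001, -3.102]
force: [-30.6, -0.2, 30.9]
opening: 0.0155
[ 4.96387444e-01 -1.12555287e-04  7.48487377e-02] [-0.00099396 -0.00117677  0.00055251] [-30.64582359  -0.2103212   30.89186393] [-0.42316285  6.22992819  0.02455898]
```

Run:
```python
from station import snapshot
from h import *
d=snapshot("top");e=snapshot("side");np.savez("pics/top7.npz",**d);np.savez("pics/side7.npz",**e)
a=cv2.resize(d["img"][170:250,310:380,::-1],None,fx=5.5,fy=5.5,interpolation=2)
b=cv2.resize(e["img"][220:300,300:370,::-1],None,fx=5.5,fy=5.5,interpolation=2)
cv2.imwrite("pics/c7.png",np.clip(np.hstack([a,b])*1.0,0,255).astype(np.uint8))
cv2.imwrite("pics/s7.png",e["img"][:,:,::-1])
```

```text
(no output)
```

View pics/c7.png

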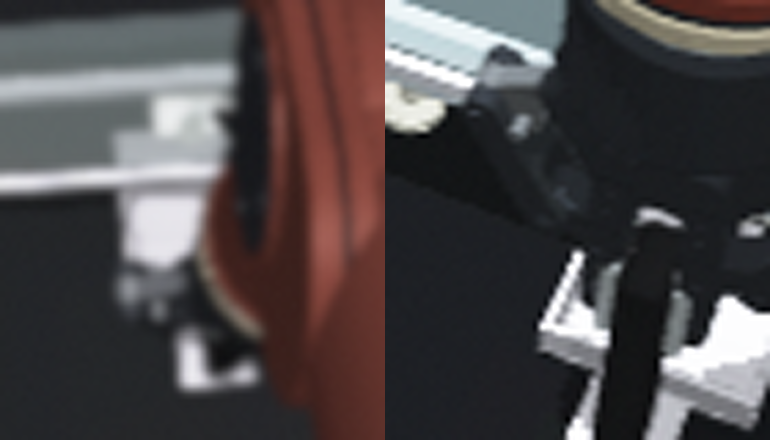

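View pics/s7.png

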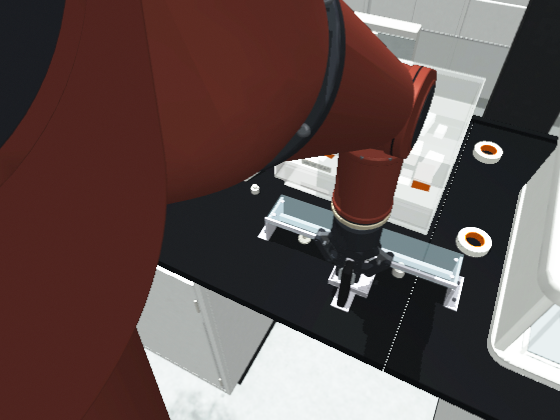

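Run:
```python
from h import *
d=dict(np.load("pics/top7.npz"))
T=lambda x,y:((x+.5)/5.5-.5+310,(y+.5)/5.5-.5+170)
f=np.array([np.cos(.04),np.sin(.04)])
O=np.array([.564,.0105])
for n,q,z in(("edge",(113,133),.001),("vialL",(152,115),.0115),("vialfront",(180,133),.0115),("vialback",(180,96),.0115),("bar top front",(100,103),.027),("tail",(180,388),.001)):
    p=onz(d,T(*q),z);print(n,p,"shelf",(p[:2]-O)@f)
```

```text
edge [0.60097963 0.04390249 0.001     ] shelf 0.03828578895496032
vialL [0.60704808 0.025402   0.0115    ] shelf 0.0436095630868146
vialfront [0.59750682 0.01213264 0.0115    ] shelf 0.033545308479657525
vialback [0.61625592 0.01113428 0.0115    ] shelf 0.05223948460142207
bar top front [0.61011928 0.0522511  0.027     ] shelf 0.047751991875825225
tail [0.47266298 0.01750854 0.001     ] shelf -0.09098369736784069
```

Run:
```python
from h import *
for nm,ed,ta in (("top0",((60,160),(175,190,8)),((288,472),(175,190,8))),("top4",((287,204),(260,160,4)),((342,398),(260,160,4))),("top7",((113,133),(310,170,5.5)),((180,388),(310,170,5.5)))):
    d=dict(np.load(f"pics/{nm}.npz")) 
    P=[]
    for (x,y),(x0,y0,k) in (ed,ta): P.append(onz(d,((x+.5)/k-.5+x0,(y+.5)/k-.5+y0),.001))
    yw=.4575 if nm=="top0" else .04
    f=np.array([np.cos(yw),np.sin(yw)]);print(nm,P,(P[0]-P[1])[:2]@f)
```

```text
top0 [array([0.56912489, 0.45117458, 0.001     ]), array([0.45980236, 0.37176307, 0.001     ])] 0.13315634639907573
top4 [array([0.55391618, 0.04279168, 0.001     ]), array([0.42193664, 0.01282117, 0.001     ])] 0.13307246648430157
top7 [array([0.60097963, 0.04390249, 0.001     ]), array([0.47266298, 0.01750854, 0.001     ])] 0.12926948632280102
```

The vial is now against the bar, with its centre 44 mm behind the lip and the scoop's edge at 38 mm. The scoop sits about 5 mm farther back relative to the TCP than when I gripped it, so it has slipped or pitched in the grip. I'll open so it settles flat, then re-grip on centre and lower.

```bash
python3 -m inch '[{"jaw":1,"offset":[-2,0,0.5],"angular":[0,0,0]},{"jaw":0,"offset":[0,0,0],"angular":[0,0,0]},{"jaw":-1,"offset":[0,0,0],"angular":[0,0,0]},{"jaw":-1,"offset":[0,0,0],"angular":[0,0,0]},{"jaw":-1,"offset":[0,0,0],"angular":[0,0,0]}]'
python3 - <<'E'
from station import state,snapshot
from h import *
s=state();print(s["tool_pos"],rv(s["tcp_rot"],[np.pi,0,-3.1016]),s["force"],s["opening"])
d=snapshot("top");e=snapshot("side");np.savez("pics/top8.npz",**d);np.savez("pics/side8.npz",**e)
a=cv2.resize(d["img"][170:250,310:380,::-1],None,fx=5.5,fy=5.5,interpolation=2)
b=cv2.resize(e["img"][220:320,300:387,::-1],None,fx=4.4,fy=4.4,interpolation=2)
cv2.imwrite("pics/c8.png",np.hstack([a,b]))
E
```

```text
time: 9.65
tool_pos: [0.4973, -0.0001, 0.0753]
tcp_rot: [3.141, 0.004, -3.102]
force: [-0.4, -0.5, -0.1]
opening: 0.0727
[ 4.97263498e-01 -5.08424233e-05  7.53415732e-02] [-0.00045415  0.00386107  0.00036458] [-0.44737049 -0.46336966 -0.10503448] 0.0726760720296327
```

View pics/c8.png

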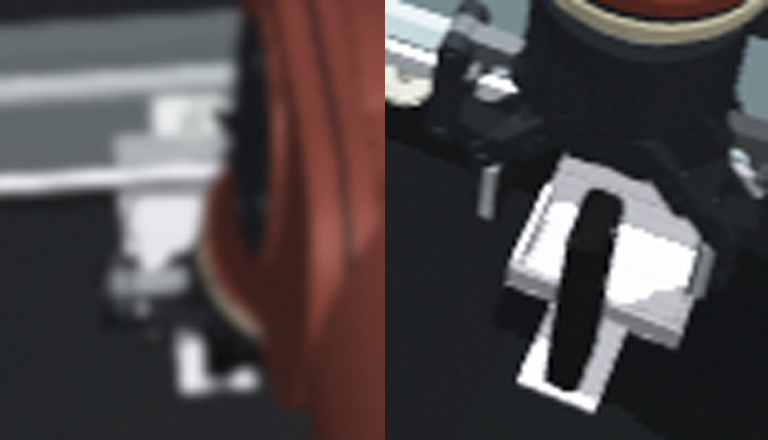

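Run:
```python
from h import *
d=dict(np.load("pics/top8.npz"));e=dict(np.load("pics/side8.npz"))
T=lambda x,y,x0,y0,k:((x+.5)/k-.5+x0,(y+.5)/k-.5+y0)
print("edge",onz(d,T(113,133,310,170,5.5),.001),"tail",onz(d,T(181,392,310,170,5.5),.001))
# side view: tail corners on bench, handle top
for q in((518-385,382),(595-385,410)): print("tail side",onz(e,T(*q,300,220,4.4),.001))
print("htop back edge mid",onz(e,T(590-385,238,300,220,4.4),.115), "front", onz(e,T(603-385,192,300,220,4.4),.115))
```

```text
edge [0.60097963 0.04390249 0.001     ] tail [0.47069737 0.01712926 0.001     ]
tail side [0.47194838 0.01514482 0.001     ]
tail side [ 0.47450008 -0.01883785  0.001     ]
htop back edge mid [ 0.47878673 -0.00253975  0.115     ] front [0.50079337 0.00074267 0.115     ]
```

```bash
python3 -m inch '[{"jaw":-1,"offset":[-6,-0.5,-3],"angular":[0,0.004,0]},{"jaw":-1,"offset":[0,0,-5],"angular":[0,0,0]},{"jaw":-1,"offset":[0,0,-5],"angular":[0,0,0]},{"jaw":-1,"offset":[0,0,0],"angular":[0,0,0]}]'
python3 - <<'E'
from station import state
from h import *
s=state();print(s["tool_pos"],rv(s["tcp_rot"],[np.pi,0,-3.1016]),s["force"],s["opening"])
E
```

```text
time: 10.15
tool_pos: [0.4903, -0.0006, 0.061]
tcp_rot: [3.141, -0.001, -3.102]
force: [0.2, 0.1, 0.4]
opening: 0.0854
[ 0.49032413 -0.00056516  0.06101583] [-0.00056123 -0.00086449  0.00030117] [0.21017914 0.12340324 0.4469768 ] 0.08538557637107866
```

```bash
python3 -m inch '[{"jaw":0.3,"offset":[0,0,0],"angular":[0,0,0]},{"jaw":0.6,"offset":[0,0,0],"angular":[0,0,0]},{"jaw":1,"offset":[0,0,0],"angular":[0,0,0]},{"jaw":1,"offset":[0,0,0],"angular":[0,0,0]},{"jaw":1,"offset":[0,0,0],"angular":[0,0,0]},{"jaw":1,"offset":[0,0,0],"angular":[0,0,0]}]'
python3 - <<'E'
from station import state
from h import *
s=state();print(s["tool_pos"],rv(s["tcp_rot"],[np.pi,0,-3.1016]),s["force"],s["opening"])
E
python3 -m inch '[{"jaw":1,"offset":[2,0.1,0.4],"angular":[0,0,0]}]';python3 - <<'E'
from station import state
from h import *
s=state();print(s["tool_pos"],rv(s["tcp_rot"],[np.pi,0,-3.1016]),s["force"],s["wrist_torque"])
E
```

```text
time: 10.75
tool_pos: [0.4906, -0.0005, 0.0611]
tcp_rot: [3.141, -0.001, -3.102]
force: [-0.7, 0.4, -1.0]
opening: 0.0154
[ 0.49057356 -0.00053517  0.06109173] [-0.00051641 -0.00076353  0.00035335] [-0.66975509  0.36752329 -0.99929769] 0.015426765091696437
time: 10.85
tool_pos: [0.4913, -0.0004, 0.0612]
tcp_rot: [3.141, -0.003, -3.102]
force: [-11.4, -0.0, 8.8]
opening: 0.0152
[ 4.91300363e-01 -4.09383066e-04  6.12465530e-02] [-0.00067455 -0.00342446  0.00038598] [-1.13890219e+01 -3.35575719e-03  8.76043991e+00] [-0.23626973  2.26156636 -0.15524005]
```

```bash
python3 -m inch '[{"jaw":1,"offset":[3,0.1,1.2],"angular":[0,0,0]}]';python3 - <<'E'
from station import state
from h import *
s=state();print(s["tool_pos"],rv(s["tcp_rot"],[np.pi,0,-3.1016]),s["force"],s["wrist_torque"])
E
python3 -m inch '[{"jaw":1,"offset":[3,0.1,0.8],"angular":[0,0,0]}]';python3 - <<'E'
from station import state
from h import *
s=state();print(s["tool_pos"],rv(s["tcp_rot"],[np.pi,0,-3.1016]),s["force"],s["wrist_torque"])
E
```

```text
time: 10.95
tool_pos: [0.492, -0.0004, 0.0619]
tcp_rot: [3.141, -0.008, -3.102]
force: [-12.1, -0.3, 7.6]
opening: 0.0154
[ 4.91996676e-01 -3.91649153e-04  6.19483181e-02] [-0.00073397 -0.00852189  0.00037087] [-12.07221452  -0.25285263   7.63080852] [-0.19990808  2.71195817 -0.01942337]
time: 11.05
tool_pos: [0.4922, -0.0004, 0.0622]
tcp_rot: [3.14, -0.015, -3.102]
force: [-15.1, 0.1, 14.0]
opening: 0.0154
[ 4.92171108e-01 -3.91727922e-04  6.22461885e-02] [-0.00090174 -0.01483812  0.0004427 ] [-15.12520871   0.10980393  14.03704753] [-0.19421979  2.97978279  0.01318667]
```

The vial is locked between the nose and the bar, which fits a contact angle of about 31° and friction near 0.6. I'll push with a small yaw wiggle to break the friction, keeping a slight nose-down pitch so the edge stays low.

```bash
python3 -m inch '[{"jaw":1,"offset":[2,0,0.5],"angular":[0,0,0.03]},{"jaw":1,"offset":[3,0,0.5],"angular":[0,0,-0.06]},{"jaw":1,"offset":[3,0,0.5],"angular":[0,0,0.06]},{"jaw":1,"offset":[3,0,0.5],"angular":[0,0,-0.06]},{"jaw":1,"offset":[3,0,0.5],"angular":[0,0,0.06]}]';python3 - <<'E'
from station import state,snapshot
from h import *
s=state();print(s["tool_pos"],rv(s["tcp_rot"],[np.pi,0,-3.1016]),s["force"],s["wrist_torque"])
d=snapshot("top");np.savez("pics/top9.npz",**d)
a=cv2.resize(d["img"][170:250,310:380,::-1],None,fx=5.5,fy=5.5,interpolation=2)
cv2.imwrite("pics/c9.png",a)
E
```

```text
time: 11.55
tool_pos: [0.5049, -0.001, 0.0642]
tcp_rot: [3.14, -0.019, -3.074]
force: [-0.0, -0.4, -1.7]
opening: 0.0152
[ 0.5048881  -0.00103742  0.06421211] [-0.0001872  -0.0190536  -0.02801615] [-0.04675863 -0.40318795 -1.72540095] [-0.08807254 -0.02289567 -0.04853116]
```

View pics/c9.png

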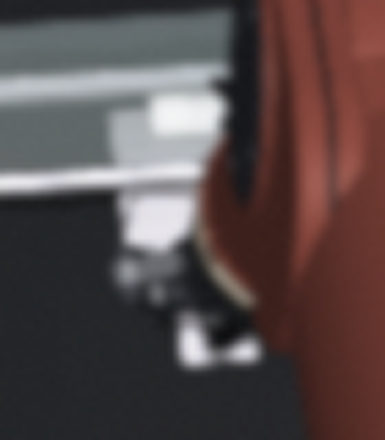

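The wiggle worked. The edge, at crop row 113, is now well under the vial (rows 95–133). The scoop is a couple of mm up, so I'll lower it and carry on.

```bash
python3 -m inch '[{"jaw":1,"offset":[1,0.4,-1.5],"angular":[0,-0.01,-0.028]},{"jaw":1,"offset":[2,0.1,-1],"angular":[0,-0.008,0]}]';python3 - <<'E'
from station import state
from h import *
s=state();print(s["tool_pos"],rv(s["tcp_rot"],[np.pi,0,-3.1016]),s["force"],s["wrist_torque"])
E
```

```text
time: 11.8
tool_pos: [0.5086, -0.0005, 0.0615]
tcp_rot: [-3.142, 0.0, -3.099]
force: [-0.1, 0.3, -1.6]
opening: 0.0152
[ 5.08558596e-01 -4.66315318e-04  6.15268063e-02] [-1.02684847e-05  3.07390585e-04 -2.90956677e-03] [-0.12356281  0.33732583 -1.58499008] [-0.02075792  0.05902953  0.00246856]
```

```bash
python3 -m inch '[{"jaw":1,"offset":[3,0.1,-0.6],"angular":[0,0,0.02]},{"jaw":1,"offset":[3,0.1,0],"angular":[0,0,-0.04]},{"jaw":1,"offset":[3,0.1,0],"angular":[0,0,0.04]},{"jaw":1,"offset":[3,0.1,0.1],"angular":[0,0,-0.02]}]';python3 - <<'E'
from station import state
from h import *
s=state();print(s["tool_pos"],rv(s["tcp_rot"],[np.pi,0,-3.1016]),s["force"],s["wrist_torque"])
E
```

```text
time: 12.2
tool_pos: [0.5191, 0.0002, 0.0614]
tcp_rot: [3.14, -0.002, -3.1]
force: [-0.6, -0.5, -0.9]
opening: 0.0152
[5.19104992e-01 1.54439842e-04 6.13536769e-02] [-0.00142279 -0.00241934 -0.00143081] [-0.59154394 -0.45468826 -0.92764649] [ 0.02306098 -0.03636689  0.0183513 ]
```

```bash
python3 -m inch '[{"jaw":1,"offset":[3,0.1,-0.5],"angular":[0,0,0.02]},{"jaw":1,"offset":[3,0.1,0],"angular":[0,0,-0.04]},{"jaw":1,"offset":[3,0.1,0],"angular":[0,0,0.04]},{"jaw":1,"offset":[3,0.1,0],"angular":[0,0,-0.02]}]';python3 - <<'E'
from station import state,snapshot
from h import *
s=state();print(s["tool_pos"],rv(s["tcp_rot"],[np.pi,0,-3.1016]),s["force"],s["wrist_torque"])
d=snapshot("top");np.savez("pics/top10.npz",**d)
a=cv2.resize(d["img"][170:250,310:380,::-1],None,fx=5.5,fy=5.5,interpolation=2)
cv2.imwrite("pics/c10.png",a)
E
```

```text
time: 12.6
tool_pos: [0.5313, 0.0009, 0.0614]
tcp_rot: [3.139, -0.004, -3.103]
force: [-0.4, -0.6, -0.3]
opening: 0.0153
[0.53126947 0.00093445 0.06140558] [-0.00247541 -0.00393379  0.0013426 ] [-0.39663516 -0.58341531 -0.28018174] [0.04438063 0.05726659 0.06876863]
```

View pics/c10.png

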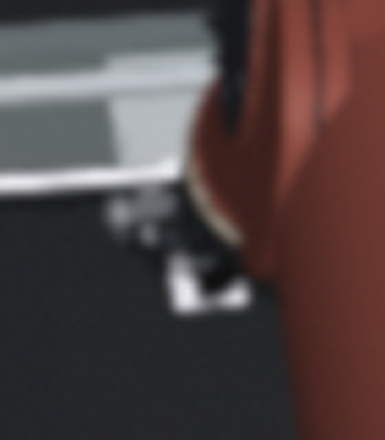

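Run:
```python
from station import snapshot
from h import *
d=snapshot("top");e=snapshot("side");np.savez("pics/side10.npz",**e)
g=np.clip((d["img"][170:250,310:380,::-1].astype(float)-110)*1.8,0,255).astype(np.uint8)
a=cv2.resize(g,None,fx=5.5,fy=5.5,interpolation=2)
b=cv2.resize(e["img"][210:310,310:397,::-1],None,fx=4.4,fy=4.4,interpolation=2)
cv2.imwrite("pics/c11.png",np.hstack([a,b]))
```

```text
(no output)
```

View pics/c11.png

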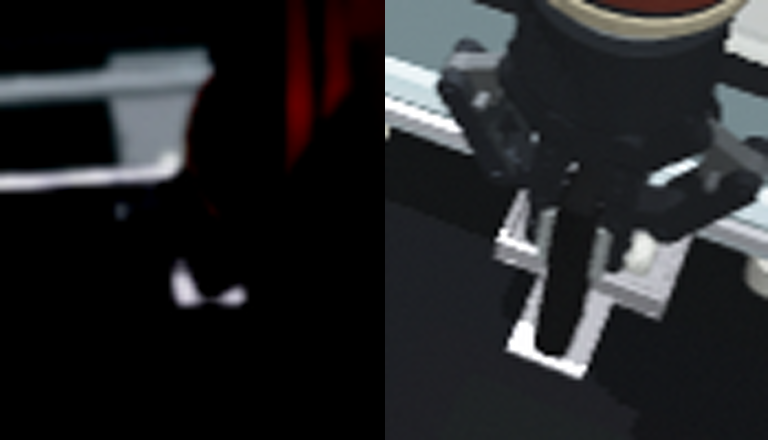

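Run:
```python
from h import *
d=dict(np.load("pics/top10.npz"));e=dict(np.load("pics/side10.npz"))
T=lambda x,y,x0,y0,k:((x+.5)/k-.5+x0,(y+.5)/k-.5+y0)
f=np.array([np.cos(.04),np.sin(.04)]);O=np.array([.564,.0105])
def P(n,d,q,z):
    p=onz(d,q,z);print(n,p,(p[:2]-O)@f)
P("cap side",e,T(640-385,250,310,210,4.4),.0135)
P("cap side top",e,T(640-385,233,310,210,4.4),.025)
P("tail top",d,T(175,311,310,170,5.5),.001)
P("bright top",d,T(165,160,310,170,5.5),.0135)
P("edgeL top",d,T(105,55,310,170,5.5),.001)
```

```text
cap side [ 0.58035034 -0.01856409  0.0135    ] 0.015175012360021065
cap side top [ 0.58083931 -0.01671756  0.025     ] 0.015737425308900786
tail top [0.51057791 0.01791392 0.001     ] -0.05308288442501631
bright top [0.58368932 0.02045554 0.0135    ] 0.020071689102169582
edgeL top [0.64121443 0.04598951 0.001     ] 0.07857186829646434
```

The side picture shows the vial in the pan: its end is at about (640,250) in the crop, roughly 15–17 mm behind the lip. To meet the 15 mm condition with margin, I'll go 5 mm deeper, hold briefly, then draw out.

```bash
python3 -m inch '[{"jaw":1,"offset":[3,0.1,0],"angular":[-0.002,-0.002,0]},{"jaw":1,"offset":[3,0.1,0],"angular":[0,0,0]},{"jaw":1,"offset":[0,0,0],"angular":[0,0,0]},{"jaw":1,"offset":[0,0,0],"angular":[0,0,0]},{"jaw":1,"offset":[0,0,0],"angular":[0,0,0]}]';python3 - <<'E'
from station import state,snapshot
from h import *
s=state();print(s["tool_pos"],rv(s["tcp_rot"],[np.pi,0,-3.1016]),s["force"],s["wrist_torque"])
e=snapshot("side");T=lambda x,y,x0,y0,k:((x+.5)/k-.5+x0,(y+.5)/k-.5+y0)
b=cv2.resize(e["img"][210:310,310:397,::-1],None,fx=5.8,fy=5.8,interpolation=2)
cv2.imwrite("pics/c12.png",b)
E
```

```text
time: 13.25
tool_pos: [0.5374, 0.001, 0.0611]
tcp_rot: [-3.142, -0.002, -3.105]
force: [-0.3, -0.3, 0.7]
opening: 0.0151
[0.5373948  0.00102191 0.06111698] [ 0.00014235 -0.00226446  0.00385824] [-0.25561529 -0.27529149  0.71596372] [-0.03457217 -0.04093458 -0.02900546]
```

View pics/c12.png

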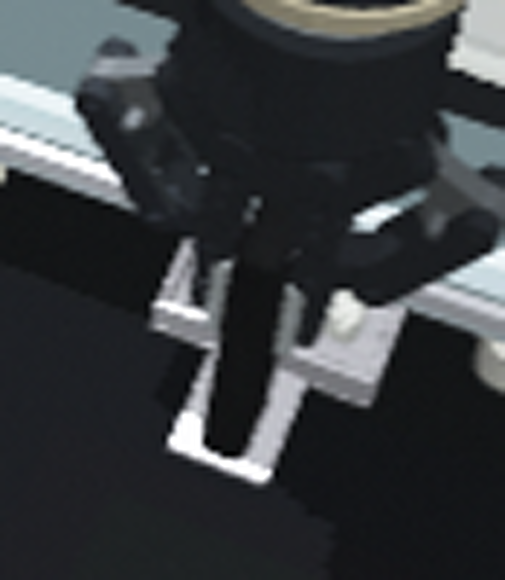

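The vial followed the scoop and stays in the pan, at about (345,312). I'll draw out gently with a slight nose-up tilt so it stays at the back wall.

```bash
python3 -m inch '[{"jaw":1,"offset":[0,0,1.2],"angular":[0,-0.02,0.004]},{"jaw":1,"offset":[-1,0,1],"angular":[0,-0.02,0]},{"jaw":1,"offset":[-2,-0.1,0],"angular":[0,0,0]},{"jaw":1,"offset":[-3,-0.1,0],"angular":[0,0,0]},{"jaw":1,"offset":[-4,-0.2,0],"angular":[0,0,0]},{"jaw":1,"offset":[-4,-0.2,0],"angular":[0,0,0]}]';python3 - <<'E'
from station import state,snapshot
from h import *
s=state();print(s["tool_pos"],rv(s["tcp_rot"],[np.pi,0,-3.1016]),s["force"],s["wrist_torque"])
E
```

```text
time: 13.9
tool_pos: [0.5332, 0.0008, 0.0647]
tcp_rot: [-3.138, 0.066, -3.101]
force: [33.0, -0.4, -34.8]
opening: 0.0154
[0.53323109 0.00083121 0.06466583] [ 0.00119388  0.06581594 -0.00043049] [ 33.01474857  -0.3970288  -34.80869748] [ 0.11705264 -5.20817832 -0.26697529]
```

My nose-up tilt has wedged the nose under the stop bar, so I'll undo it before pulling further.

```bash
python3 -m inch '[{"jaw":1,"offset":[2,0,-1],"angular":[0.001,0.03,0]},{"jaw":1,"offset":[0,0,-1],"angular":[0,0.03,0]},{"jaw":1,"offset":[0,0,0],"angular":[0,0,0]}]';python3 - <<'E'
from station import state,snapshot
from h import *
s=state();print(s["tool_pos"],rv(s["tcp_rot"],[np.pi,0,-3.1016]),s["force"],s["wrist_torque"])
e=snapshot("side")
b=cv2.resize(e["img"][210:310,310:397,::-1],None,fx=5.8,fy=5.8,interpolation=2)
cv2.imwrite("pics/c13.png",b)
E
```

```text
time: 14.2
tool_pos: [0.5356, 0.0012, 0.0628]
tcp_rot: [-3.141, 0.007, -3.101]
force: [-0.6, -0.3, -1.1]
opening: 0.0151
[0.53564456 0.00117724 0.0627712 ] [-0.00014029  0.00679972 -0.00087751] [-0.60713779 -0.32953002 -1.11895218] [-0.01698531  0.07752377  0.00962801]
```

View pics/c13.png

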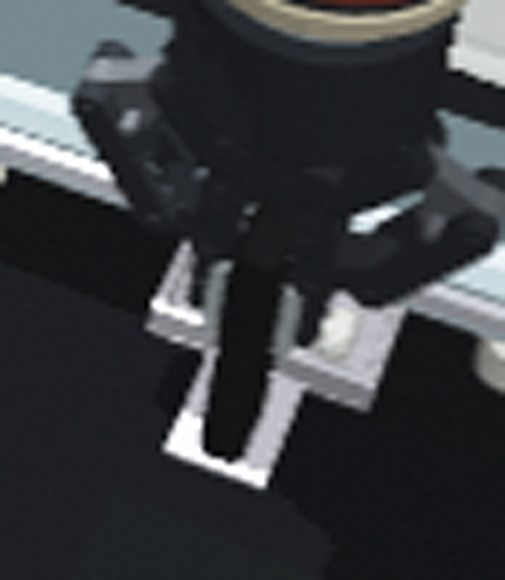

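It is free again, and the vial now rests at the back wall, near (335,330). I'll draw out level.

```bash
python3 -m inch '[{"jaw":1,"offset":[0,0,-1.3],"angular":[0,0.007,-0.001]},{"jaw":1,"offset":[-1,0,0],"angular":[0,0,0]},{"jaw":1,"offset":[-2,-0.1,0],"angular":[0,0,0]},{"jaw":1,"offset":[-2.5,-0.1,0],"angular":[0,0,0]}]';python3 - <<'E'
from station import state,snapshot
from h import *
s=state();print(s["tool_pos"],rv(s["tcp_rot"],[np.pi,0,-3.1016]),s["force"],s["wrist_torque"])
E
```

```text
time: 14.65
tool_pos: [0.5289, 0.0006, 0.0622]
tcp_rot: [3.141, 0.002, -3.103]
force: [-0.2, -0.1, -0.9]
opening: 0.0152
[0.5288515  0.00064658 0.06218817] [-0.0009038   0.00153574  0.00102118] [-0.20652251 -0.05833934 -0.93522551] [-0.00201601 -0.05776711  0.03666881]
```

```bash
python3 -m inch '[{"jaw":1,"offset":[-3,-0.1,0],"angular":[0,0,0]},{"jaw":1,"offset":[-3,-0.1,0],"angular":[0,0,0]},{"jaw":1,"offset":[-3,-0.1,0],"angular":[0,0,0]},{"jaw":1,"offset":[-3,-0.1,0],"angular":[0,0,0]},{"jaw":1,"offset":[-3,-0.1,0],"angular":[0,0,0]},{"jaw":1,"offset":[-3,-0.1,0],"angular":[0,0,0]}]';python3 - <<'E'
from station import state,snapshot
from h import *
s=state();print(s["tool_pos"],rv(s["tcp_rot"],[np.pi,0,-3.1016]),s["force"],s["wrist_torque"])
d=snapshot("top");e=snapshot("side")
a=cv2.resize(d["img"][170:250,310:380,::-1],None,fx=5.5,fy=5.5,interpolation=2)
b=cv2.resize(e["img"][210:310,310:397,::-1],None,fx=4.4,fy=4.4,interpolation=2)
cv2.imwrite("pics/c14.png",np.hstack([a,b]))
E
```

```text
time: 15.25
tool_pos: [0.5087, 0.0, 0.0621]
tcp_rot: [3.14, 0.002, -3.103]
force: [-0.4, 0.1, -0.6]
opening: 0.0155
[5.08732161e-01 1.17448780e-05 6.21168350e-02] [-0.00117489  0.00179857  0.00097913] [-0.39877518  0.06519406 -0.60394943] [-0.01339973 -0.09428918 -0.02675537]
```

View pics/c14.png

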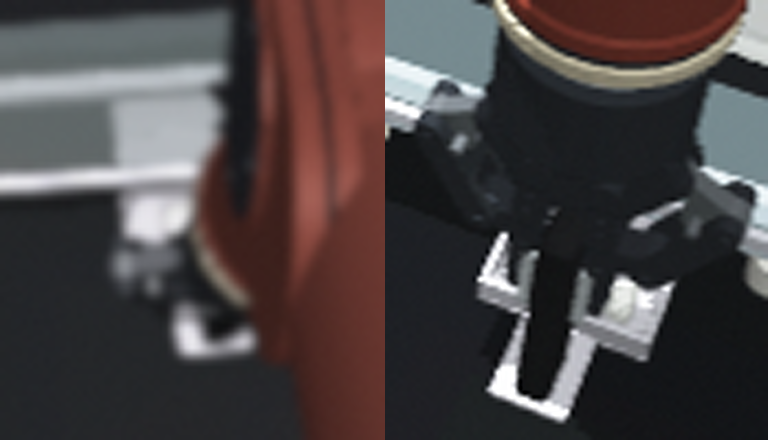

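The vial is still at the back wall, near (625,298) in the side crop. Continuing.

```bash
python3 -m inch '[{"jaw":1,"offset":[-3,-0.1,0],"angular":[0,0,0]},{"jaw":1,"offset":[-4,-0.2,0],"angular":[0,0,0]},{"jaw":1,"offset":[-4,-0.2,0],"angular":[0,0,0]},{"jaw":1,"offset":[-4,-0.2,0],"angular":[0,0,0]},{"jaw":1,"offset":[-4,-0.2,0],"angular":[0,0,0]},{"jaw":1,"offset":[-4,-0.2,0],"angular":[0,0,0]},{"jaw":1,"offset":[-4,-0.2,0],"angular":[0,0,0]},{"jaw":1,"offset":[-4,-0.2,0],"angular":[0,0,0]}]';python3 - <<'E'
from station import state,snapshot
from h import *
s=state();print(s["tool_pos"],rv(s["tcp_rot"],[np.pi,0,-3.1016]),s["force"],s["wrist_torque"])
E
```

```text
time: 16.15
tool_pos: [0.4752, -0.0017, 0.0621]
tcp_rot: [3.141, 0.002, -3.103]
force: [0.3, 1.1, 0.1]
opening: 0.0151
[ 0.47523795 -0.0016655   0.06210496] [-0.00113708  0.00171129  0.00106921] [0.30211158 1.09507367 0.06055245] [ 0.0243035  -0.08672297 -0.02986431]
```

```bash
python3 -m inch '[{"jaw":1,"offset":[-4,-0.2,0],"angular":[0,0,0]},{"jaw":1,"offset":[-4,-0.2,0],"angular":[0,0,0]},{"jaw":1,"offset":[-4,-0.2,0],"angular":[0,0,0]},{"jaw":1,"offset":[-4,-0.2,0],"angular":[0,0,0]},{"jaw":1,"offset":[-4,-0.2,0],"angular":[0,0,0]},{"jaw":1,"offset":[-3,-0.1,0],"angular":[0,0,0]},{"jaw":1,"offset":[-2,-0.1,0],"angular":[0,0,0]},{"jaw":1,"offset":[-1,0,0],"angular":[0,0,0]},{"jaw":1,"offset":[0,0,0],"angular":[0,0,0]}]';python3 - <<'E'
from station import state,snapshot
from h import *
s=state();print(s["tool_pos"],rv(s["tcp_rot"],[np.pi,0,-3.1016]),s["force"],s["wrist_torque"])
d=snapshot("top");e=snapshot("side");np.savez("pics/top15.npz",**d)
a=cv2.resize(d["img"][170:280,300:380,::-1],None,fx=4.8,fy=4.8,interpolation=2)
b=cv2.resize(e["img"][210:330,300:387,::-1],None,fx=4.4,fy=4.4,interpolation=2)
cv2.imwrite("pics/c15.png",np.hstack([a,b]))
E
```

```text
time: 17.05
tool_pos: [0.4462, -0.003, 0.0621]
tcp_rot: [3.14, 0.002, -3.103]
force: [0.1, 0.3, -1.6]
opening: 0.015
[ 0.44623821 -0.00297778  0.06212828] [-0.00151753  0.00154061  0.0010862 ] [ 0.1165551   0.30827289 -1.63221509] [-0.07176937  0.00447245 -0.02542336]
```

View pics/c15.png

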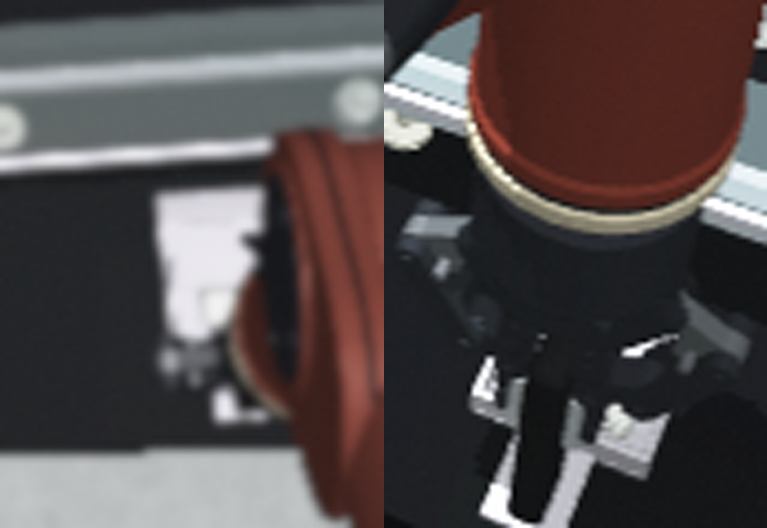

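Run:
```python
from h import *
d=dict(np.load("pics/top15.npz"))
T=lambda x,y:((x+.5)/4.8-.5+300,(y+.5)/4.8-.5+170)
f=np.array([np.cos(.04),np.sin(.04)]);O=np.array([.564,.0105])
for n,q in(("edge",(154,190)),("tail",(214,424)),("bench edge",(214,446))):
    p=onz(d,T(*q),.001);print(n,p,(p[:2]-O)@f)
```

```text
edge [0.55786703 0.04175285 0.001     ] -0.004878279507350237
tail [0.42513426 0.01512435 0.001     ] -0.13856973844089523
bench edge [0.41306152 0.01578733 0.001     ] -0.1506063044368418
```

```bash
python3 -m inch '[{"jaw":1,"offset":[-2.5,-0.1,0],"angular":[0,0,0]},{"jaw":1,"offset":[0,0,-0.6],"angular":[0,0,0]},{"jaw":1,"offset":[0,0,-0.5],"angular":[0,0,0]}]';python3 - <<'E'
from station import state,snapshot
from h import *
s=state();print(s["tool_pos"],rv(s["tcp_rot"],[np.pi,0,-3.1016]),s["force"],s["wrist_torque"])
E
```

```text
time: 17.45
tool_pos: [0.4435, -0.0031, 0.0615]
tcp_rot: [3.14, 0.001, -3.103]
force: [-6.3, -1.5, 9.9]
opening: 0.0154
[ 0.44346343 -0.00308589  0.06145618] [-0.00164014  0.00044932  0.00120441] [-6.30185849 -1.45443677  9.89158358] [-0.18136325  0.54104781  0.08640591]
```

Contact with the bench is made. Releasing slowly.

```bash
python3 -m inch '[{"jaw":1,"offset":[0,0,0.2],"angular":[0,0,0]},{"jaw":0.6,"offset":[0,0,0],"angular":[0,0,0]},{"jaw":0.2,"offset":[0,0,0],"angular":[0,0,0]},{"jaw":-0.5,"offset":[0,0,0],"angular":[0,0,0]},{"jaw":-1,"offset":[0,0,0],"angular":[0,0,0]},{"jaw":-1,"offset":[0,0,0],"angular":[0,0,0]},{"jaw":-1,"offset":[0,0,0],"angular":[0,0,0]}]';python3 - <<'E'
from station import state,snapshot
from h import *
s=state();print(s["tool_pos"],rv(s["tcp_rot"],[np.pi,0,-3.1016]),s["force"],s["opening"])
e=snapshot("side")
cv2.imwrite("pics/c16.png",cv2.resize(e["img"][210:330,300:387,::-1],None,fx=4.4,fy=4.4,interpolation=2))
E
```

```text
time: 18.15
tool_pos: [0.4441, -0.0031, 0.062]
tcp_rot: [3.14, 0.002, -3.103]
force: [-0.4, 0.9, -0.8]
opening: 0.0851
[ 0.44413339 -0.00305086  0.06197917] [-0.00179757  0.00171987  0.00124532] [-0.40792165  0.85628934 -0.75736416] 0.08512239527284438
```

View pics/c16.png

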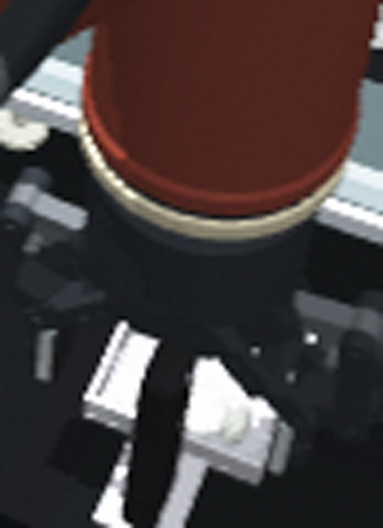

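The jaws are open and the pads, at (45,350) and (283,450), are clear of the handle. The vial is in the pan at (225,415). I'll rise straight up.

```bash
python3 -m inch '[{"jaw":-1,"offset":[0,0,8],"angular":[0,0,0]},{"jaw":-1,"offset":[0,0,10],"angular":[0,0,0]},{"jaw":-1,"offset":[0,0,10],"angular":[0,0,0]},{"jaw":-1,"offset":[0,0,10],"angular":[0,0,0]},{"jaw":-1,"offset":[0,0,12],"angular":[0,0,0]},{"jaw":-1,"offset":[0,0,12],"angular":[0,0,0]},{"jaw":-1,"offset":[0,0,12],"angular":[0,0,0]},{"jaw":-1,"offset":[0,0,12],"angular":[0,0,0]},{"jaw":-1,"offset":[0,0,12],"angular":[0,0,0]}]'
python3 -m inch '[{"jaw":-1,"offset":[0,20,10],"angular":[0,0,0]},{"jaw":-1,"offset":[0,30,10],"angular":[0,0,0]},{"jaw":-1,"offset":[0,35,10],"angular":[0,0,0]},{"jaw":-1,"offset":[0,35,0],"angular":[0,0,0]},{"jaw":-1,"offset":[0,35,0],"angular":[0,0,0]},{"jaw":-1,"offset":[0,30,0],"angular":[0,0,0]},{"jaw":-1,"offset":[0,15,0],"angular":[0,0,0]},{"jaw":-1,"offset":[0,0,0],"angular":[0,0,0]},{"jaw":-1,"offset":[0,0,0],"angular":[0,0,0]}]'
python3 - <<'E'
from station import state,snapshot
from h import *
d=snapshot("top");e=snapshot("side");np.savez("pics/top17.npz",**d);np.savez("pics/side17.npz",**e)
a=cv2.resize(d["img"][160:270,260:430,::-1],None,fx=4.5,fy=4.5,interpolation=2);cv2.imwrite("pics/t17.png",a)
b=cv2.resize(e["img"][190:320,260:470,::-1],None,fx=3.6,fy=3.6,interpolation=2);cv2.imwrite("pics/s17.png",b)
E
```

```text
time: 19.1
tool_pos: [0.4441, -0.0035, 0.1694]
tcp_rot: [3.139, 0.004, -3.104]
force: [-0.7, -0.6, -0.0]
opening: 0.0853
time: 20.0
tool_pos: [0.4448, 0.202, 0.2103]
tcp_rot: [3.135, 0.014, -3.108]
force: [0.5, 0.1, -0.3]
opening: 0.0856
```

View pics/t17.png

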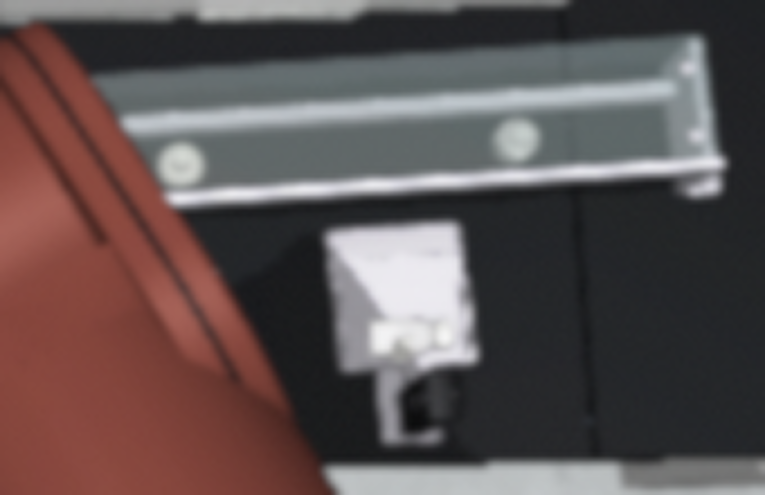

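View pics/s17.png

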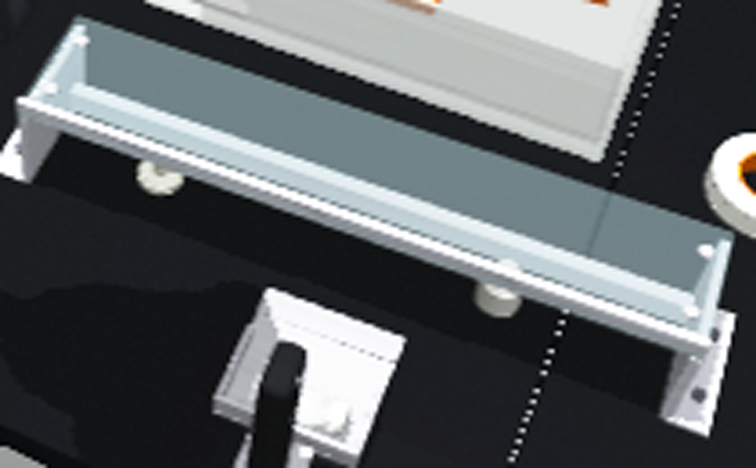

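Both views show the scoop flat in front of the lip with the vial at the back of its pan: (410,336) in the top crop, (330,415) in the side crop. The other two still stand at (181,165) and (516,140), unchanged from the start. A last numeric check, then I'll hand in.

Run:
```python
from h import *
from station import state
d=dict(np.load("pics/top17.npz"))
T=lambda x,y:((x+.5)/4.5-.5+260,(y+.5)/4.5-.5+160)
L=onz(d,T(325,232),.001)[:2];R=onz(d,T(460,223),.001)[:2];V=onz(d,T(410,336),.0135)[:2]
l=(L-R)/np.linalg.norm(L-R);f=np.array([l[1],-l[0]]);m=(L+R)/2;h=m-.112*f
fs=np.array([np.cos(.04),np.sin(.04)]);O=np.array([.564,.0105])
print("edge shelf x",[(p-O)@fs for p in(L,R)],"vial in scoop",(V-h)@f,(V-h)@l)
s=state();print(s["qd"].round(3),s["force"])
```

```text
edge shelf x [np.float64(-0.010363958609617013), np.float64(-0.01052711907690978)] vial in scoop 0.044166088768461856 -0.0022653372669308065
[ 0.006 -0.001  0.002  0.004 -0.004 -0.005 -0.003] [-0.87400801 -0.40299878 -0.03937423]
```

```bash
python3 -c "
from station import hand_in
print(hand_in())"
```

```text
the job is handed in; nothing more can be done
None
```

The vial is in the scoop's pan, and the scoop lies flat on the bench in front of the shelf, released. I handed the job in at about 20 s; it reports no verdict.

**What I did:** I gripped the scoop by its handle, set it down square to the vial and slid it under the lip. I then drew it out, let go and moved the arm away.

**Problems on the way:**
- **Jam going in:** The vial locked between the nose and the stop bar, and the scoop slipped in the grip. I re-gripped lower and pushed with a small yaw wiggle, which got the blade under the vial.
- **Snag coming out:** I tilted the nose up slightly and it caught under the bar, with about 33–35 N along each of x and z on the wrist. I levelled the scoop and pulled straight out.

**Last checks, from pictures taken just before handing in:**

| Check | Measured | Allowed |
|---|---|---|
| Scoop edge from the lip front | about 10 mm in front | in front of the lip |
| Vial in scoop frame, x | about 44 mm | 27 to 94 mm |
| Vial in scoop frame, y | about −2 mm | −40 to 40 mm |
| Weight and filter | same pixels as at the start | within 20 mm |
| Arm | clear, no contact force | touching nothing |

**Less certain:**
- **Vial in the pan under the shelf:** I measured it at about 15–20 mm behind the lip when it first settled, where at least 15 mm is needed. I pushed about 6 mm deeper and held for 0.3 s, but only looked at that position and did not measure it again.
- **Edge distance:** An earlier measurement put the edge 5 mm in front of the lip. I then drew back only about 2–3 mm more, so the 10 mm figure is good to a few mm.

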